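Fold away the bench support arm

TASK

Fold away the small two-link support arm at the back of the bench, working from its free end inwards: first fold the yellow outer link fully back over the bare metal inner link while the inner link is still swung out, then swing the folded pair fully home over the grey rail of its stand.

Things in the scene. Friction and masses are not known exactly. Their poses are not given: they have to be found in the camera images.
- stand: Stand of the support arm, screwed to the bench: dark foot plate 56 x 215 mm with a grey rail 24 mm wide, top of the rail 24 mm above the bench. Origin on the bench surface under the main pivot (the inner link's hinge, vertical axis); z up; the rail runs from the pivot along the stand's -y axis for 140 mm.
- inner_link (a joint): Hinge of the bare metal inner link at the stand's main pivot (rad). 0 = folded home, lying right over the grey rail, against a stop; grows as the link swings clockwise seen from above (towards the robot). The link is 22 mm wide, 140 mm from the main pivot to the pivot that joins it to the outer link, and lies 25 to 35 mm above the bench. Stiff hinge (0.9 N m friction): it stays where it is left.
- outer_link (a joint): Hinge of the yellow outer link at the far end of the inner link, vertical axis under the black knob (rad). 0 = folded back right over the inner link, pointing at the main pivot, against a stop; grows as it unfolds clockwise seen from above. The link is 22 mm wide, 100 mm from the black knob's axis to the red knob's axis, and lies 36 to 46 mm above the bench. Light hinge (0.1 N m friction): it stays where it is left relative to the inner link.
- red_knob (a point): Round upright red knob on the free end of the yellow outer link, 22 mm in diameter, from 50 to 90 mm above the bench; the point is on its axis, 70 mm above the bench. Pinch it from above to turn the outer link; the round knob may turn between the fingers.
- black_knob (a point): Round upright black knob at the joint between the two links, on the axis of the outer link's hinge and fixed to the inner link; 22 mm in diameter, from 51 to 90 mm above the bench; the point is on its axis, 70 mm above the bench. Pinch it from above to swing the inner link (with whatever the outer link is doing carried along).

How it is judged (in metres and radians):
On the way, in this order (a step that is already met when the one before it is completed fails the run):
1. the yellow outer link is folded back over the inner link (within 10 degrees) while the inner link is still swung out at least 23 degrees from home (value of joint outer_link below 0.175 rad and value of joint inner_link above 0.4 rad), for 0.2 s.
2. the folded pair is swung home over the rail (both hinges within 10 degrees of folded) (value of joint each of outer_link, inner_link below 0.175 rad), for 0.2 s.
At the end, for the whole second after the job is handed in: Both links lie folded over the rail of the stand, each hinge within 10 degrees of fully folded, and at rest (all of step 2 and velocity of joint inner_link between -0.05 and 0.05 rad/s and velocity of joint outer_link between -0.05 and 0.05 rad/s); the robot touches nothing.
It also fails if it takes over 58 s, if anything falls off the work surface, if the arm or the gripper's body presses on something with over 40 N, if the wrist force passes 120 N, or if a joint passes its speed limit or range.

ROBOT

A 6-joint arm with a two-finger parallel gripper is mounted at the origin on the work surface; the furniture and walls round the work are solid. World frame = base frame: x ahead of the robot, y to its left, z up, the work surface at z = 0. Lengths are in mm, angles in rad, forces in N, time in s.
With the tool pointing down it reaches from about 400 to 925 mm from the base axis. Payload 12.5 kg.
Tool frame: the origin (TCP) lies on the centre line of the jaws, within the pads' length; the fingertips stand 8 mm ahead of it and the grasp point (between the pads) lies 11 mm behind it (r.tcp_to_tips is the distance from the TCP to the fingertips, in mm); z points along the fingers, y is the line along which they close (so a half turn about z gives the same grasp; the last joint's range is limited). The gripper opens to 95 mm and grips with 3 to 60 N. Pads are 20 mm wide; open, the fingers measure 119 mm over their backs; the gripper's body (75 mm by 180 mm) begins 59 mm behind the grasp point.
Start: joints at [1.032, 0.491, 1.559, -0, 1.092, -0.106], TCP at [262.12, 567.397, 222.661] pointing down, gripper open.
Joint ranges: [-3.1, 3.1], [-0.84, 2.19], [0.05, 2.79], [-1.13, 4.28], [0.06, 2.93], [-2.69, 2.69]. Speed limits (rad/s): [2.22, 2.22, 2.79, 3.14, 3.14, 3.14].

INTERFACE

Orientations are given as a unit quaternion [w, x, y, z].
In Python, from plant import r, camera, silhouettes gives the robot as it stands.
- The arm moves only by the tool apply_moves, never from a script. Its argument "motion" is a list of rows, each an object of numbers: "tx", "ty", "tz": the shift along the tool's x, y, z scaled (see below); "rx", "ry", "rz": the turn, a rotation vector about the tool's x, y, z scaled (see below). A call has 1 to 5 rows; each row is the pose to reach, as a shift and turn from the pose commanded when the call began, along the tool's axes at that moment; what a row does not reach only later rows make up. The controller multiplies each number of a shift by 750 mm and each number of a turn by pi/2 rad. A row lasts 1/10 s, in which the tool goes at most 50 mm and 8.59 degrees, less where a joint would pass 70% of its speed; a pose out of reach is approached as far as the arm can. A call with a number of a shift or a turn outside -1 to 1 is refused whole. A call with a gripper value outside its range is refused whole. "fingers" is the opening, from 0 (shut) to 1 (fully open), set as the call begins (left out, the last holds). The fingers move at their own pace and stop on an object; "grip_force" is the grip in N (left out, the last holds). Time passes only in rows, so rows that repeat a pose let the fingers close. It gives the time, the measured TCP pose, the force, the opening and the grip force at its end, in the units of the state.
- r.state(): the state, without advancing time (a new reading comes with each control period).
- camera(name): name is "side" or "top"; returns a dict with "img" (400x640x3 uint8, red, green, blue), "mtx" (3x3 intrinsics, pixels), "rvec" (rotation vector, rad) and "tvec" (3), from world to camera coordinates, as OpenCV has them. Camera axes: x right, y down, z forward; pixel columns grow to the right and rows downward; lengths in mm; the calibration is good to about 2 mm. A picture is of the moment at which its call begins. There is no depth.
- r.close_job(): hands the job in; it is judged then, once.
Trained networks look in a picture, given as the dict that the camera call returned (one of the last four; its "shot" number tells which), for a name from the list of things; names that differ only in an ending like _2 or _b are one class to them, and where a whole thing is asked for, a point or a joint stands for the part that bears it (a point fixed in the world has none). Each returns a list of dicts, best first, with "confidence" (0 to 1); they miss things now and then, are a little off and sometimes report something else, mostly with a low value. They report only what shows in the picture. A call takes as long as a camera call.
- silhouettes(target, picture): "region" (400x640 bool, what is visible of it) and "extent" ([centre column, centre row, width, height] in pixels, round what is visible of it).
The state is a dict: "clock": time; "q": joint angles; "joint_velocities": joint speeds; "effort": joint torques, N m; "ee_pos": TCP position; "orientation": TCP orientation; "ft_force": force on the tool from outside, world axes, zero at the start; "ft_torque": the same for the moment, N m; "gripper_width": finger opening in mm; "gripper_force": force on a finger pad.
Only numpy, scipy, OpenCV 4.12 (cv2) and the standard library are available. Lean on these libraries where they do the work, as an engineer would, in place of code of your own. Each camera call takes 0.05 s, during which the arm holds its last target. There are 200 camera calls.

## Working session

There is one attempt and no reset: what is moved stays moved. The work goes in short steps, Python scripts to look and compute and a tool call to move; the robot and the scene stay as the last step left them, time stands still between calls to the robot, and variables do not carry over. Pictures are saved under pics/ and viewed, at most 10 in all, crops included, and the job is handed in when it is done.

Besides the shell and the picture viewer there is one more tool, called after "Request:" by a JSON object that holds its "op" and its "data". apply_moves: Moves the arm, as the interface text tells. Shifts and turns lie within -1 to 1; 1 stands for 750 mm of shift or pi/2 rad of turn. Its arguments: {"type":"object","properties":{"motion":{"type":"array","items":{"type":"object","properties":{"tx":{"type":"number"},"ty":{"type":"number"},"tz":{"type":"number"},"rx":{"type":"number"},"ry":{"type":"number"},"rz":{"type":"number"}}}},"fingers":{"type":"number"},"grip_force":{"type":"number"}},"required":["motion"]}

```bash
mkdir -p pics
cat > h.py <<'E'
from plant import r, camera, silhouettes
import numpy as np, cv2
from scipy.spatial.transform import Rotation as R
def ray(p,u,v,z):
    Rm=cv2.Rodrigues(np.array(p["rvec"],float))[0]; t=np.array(p["tvec"],float).ravel()
    d=Rm.T@np.linalg.inv(np.array(p["mtx"]))@[u,v,1]; o=-Rm.T@t
    return o+d*(z-o[2])/d[2]
def proj(p,X): return cv2.projectPoints(np.array([X],float),np.array(p["rvec"],float),np.array(p["tvec"],float),np.array(p["mtx"],float),None)[0].ravel()
def find(p,n,z):
    o=[]
    for s in silhouettes(n,p)[:2]:
        e=s["extent"]; o.append((round(s["confidence"],2),np.round(e,0).tolist(),np.round(ray(p,e[0],e[1],z),1).tolist()))
    return o
def pose():
    s=r.state(); q=s["orientation"]; return np.array(s["ee_pos"]),R.from_quat([q[1],q[2],q[3],q[0]])
E
python3 - <<'E'
from h import *
for c in("top","side"):
    p=camera(c); cv2.imwrite(f"pics/{c}0.png",p["img"][:,:,::-1])
    for n,z in(("red_knob",70),("black_knob",70),("stand",12),("inner_link",30),("outer_link",41)): print(c,n,find(p,n,z))
a,b=pose();print(a,b.as_matrix().round(3))
E
```

```text
top red_knob [(0.59, [356.0, 258.0, 57.0, 36.0], [454.4, -232.5, 70.0])]
top black_knob [(0.84, [335.0, 246.0, 96.0, 79.0], [475.7, -195.2, 70.0])]
top stand [(0.85, [328.0, 240.0, 114.0, 88.0], [489.6, -183.5, 12.0])]
top inner_link [(0.7, [333.0, 247.0, 94.0, 77.0], [476.6, -192.5, 30.0])]
top outer_link [(0.85, [353.0, 260.0, 52.0, 40.0], [452.4, -230.2, 41.0])]
side red_knob [(0.59, [381.0, 208.0, 52.0, 51.0], [451.2, -204.2, 70.0])]
side black_knob [(0.6, [370.0, 221.0, 81.0, 78.0], [478.8, -156.3, 70.0])]
side stand [(0.56, [361.0, 232.0, 92.0, 101.0], [482.3, -214.9, 12.0])]
side inner_link [(0.63, [370.0, 224.0, 78.0, 75.0], [466.9, -214.0, 30.0])]
side outer_link [(0.71, [382.0, 207.0, 49.0, 49.0], [437.4, -261.0, 41.0])]
[262.12165703 567.40179014 222.69150821] [[-0.908  0.419  0.   ]
 [ 0.419  0.908  0.   ]
 [-0.     0.    -1.   ]]
```

View pics/top0.png

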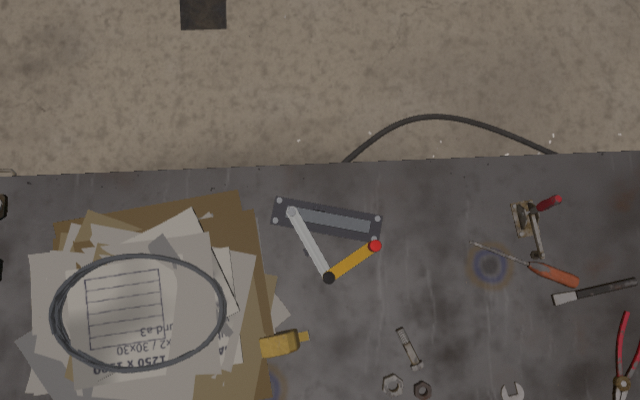

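View pics/side0.png

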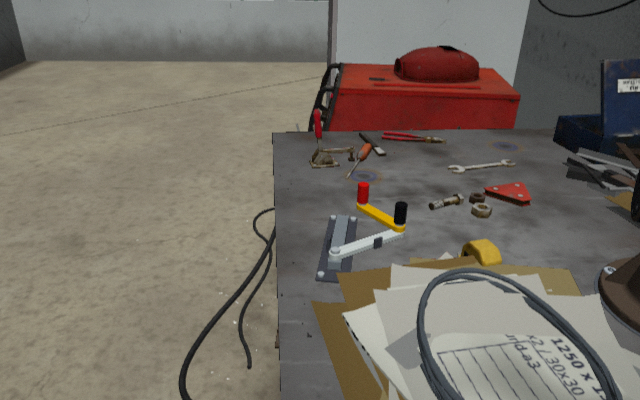

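The top view shows the stand pivot at about (292,212) with the rail running right. The black knob is at (328,278) and the red knob at (376,245). Next I'll measure the knobs by colour in both views.

```bash
cat >> h.py <<'E'
def tri(uvs):
    from scipy.optimize import least_squares
    return least_squares(lambda X:np.concatenate([proj(p,X)-uv for p,uv in uvs]),[470,-200,70]).x
def cent(p,near,col,rad):
    im=p["img"].astype(int); v,u=np.mgrid[:400,:640]
    m=(im[...,0]>120)&(im[...,1]<60) if col=="red" else im.max(2)<38
    m&=np.hypot(u-near[0],v-near[1])<rad
    vs,us=np.nonzero(m); return np.array([us.mean(),vs.mean()]),m.sum()
E
python3 - <<'E'
from h import *
t=camera("top");s=camera("side")
K={}
for c,a,b in(("red",(376,245),(363,193)),("black",(328,278),(400,213))):
    A,n=cent(t,a,c,10);B,m=cent(s,b,c,18); K[c]=tri([(t,A),(s,B)]); print(c,A,n,B,m,K[c].round(1),ray(t,*A,80).round(1),ray(s,*B,70).round(1))
P=ray(t,292,212,38);print("pivot",P, ray(t,377,219,0),ray(t,278,201,0))
r_,b=K["red"],K["black"]
print(np.linalg.norm((r_-b)[:2]),np.linalg.norm((P-b)[:2]))
E
```

```text
red [375.17307692 245.28846154] 104 [363.06122449 191.14285714] 147 [ 476.8 -267.6   72.7] [ 477.7 -266.9   80. ] [ 474.6 -272.7   70. ]
black [325. 273.] 1 [399.96280992 212.40909091] 242 [ 425.3 -176.4   75.5] [ 428.6 -177.1   80. ] [ 419.6 -185.9   70. ]
pivot [ 541.49282947 -115.05401623   38.        ] [ 531.68746457 -280.70282179    0.        ] [567.13231061 -84.87624993   0.        ]
104.67377171822032 131.38209144722975
```

Run:
```python
from h import *
t=camera("top");s=camera("side")
im=t["img"].astype(int); v,u=np.mgrid[:400,:640]
for th in(50,60):
    m=(im.max(2)<th)&(np.hypot(u-328,v-278)<10); vs,us=np.nonzero(m); A=np.array([us.mean(),vs.mean()]); print(th,m.sum(),A)
B,_=cent(s,(400,213),"black",18)
b=tri([(t,A),(s,B)]);print(b.round(1),ray(t,*A,80).round(1))
for e in(-1,0,1): print(ray(t,292+e,212,38).round(1))
rd=np.array([476.5,-267.5]);P=np.array([541.5,-115.])
print(np.linalg.norm(rd-b[:2]),np.linalg.norm(P-b[:2]))
a,Rm=pose(); print((Rm.inv().apply(np.r_[rd,140]-a)/750).round(4))
d=rd-b[:2];print("outer dir deg",np.degrees(np.arctan2(d[1],d[0])),"tool y",np.degrees(np.arctan2(*Rm.as_matrix()[[1,0],1])))
print(r.state()["q"])
```

```text
50 99 [328.28282828 277.38383838]
60 112 [328.25892857 277.63392857]
[ 420.2 -183.1   71.4] [ 420.5 -182.9   80. ]
[ 541.5 -113.2   38. ]
[ 541.5 -115.1   38. ]
[ 541.5 -116.9   38. ]
101.45082423485977 139.06790281498755
[-0.7264 -0.8907  0.1101]
outer dir deg -56.31735246118247 tool y 65.20241043040184
[ 1.03239534e+00  4.90873321e-01  1.55889205e+00  2.61624919e-05
  1.09173306e+00 -1.05613463e-01]
```

Request:
{"op": "apply_moves", "data": {"motion": [{"tx": -0.545, "ty": -0.361, "tz": 0.05}, {"tx": -0.545, "ty": -0.361, "tz": 0.05}, {"tx": -0.545, "ty": -0.361, "tz": 0.05}, {"tx": -0.545, "ty": -0.361, "tz": 0.05}, {"tx": -0.545, "ty": -0.361, "tz": 0.05}], "fingers": 0.6, "grip_force": 20}}

```text
invalid input at $.motion[0]: expected keys tx, ty, tz, rx, ry, rz
```

```bash
cat >> h.py <<'E'
def go(x,y,z):
    a,Rm=pose(); print(a.round(1),(Rm.inv().apply(np.array([x,y,z])-a)/750).round(4), "f",np.round(r.state()["ft_force"],1),"t",r.state()["clock"])
E
python3 -c "
from h import *
go(520,100,170);go(476.5,-267.5,140);print(np.round(r.state()['q'],2))"
```

```text
[262.1 567.4 222.7] [-0.5735 -0.4215  0.0702] f [-0.4  0.2  1.2] t 0.8
[262.1 567.4 222.7] [-0.7264 -0.8907  0.1101] f [-0.4  0.2  1.2] t 0.8
[ 1.03  0.49  1.56  0.    1.09 -0.11]
```

Request:
{"op": "apply_moves", "data": {"motion": [{"tx": -0.574, "ty": -0.422, "tz": 0.05, "rx": 0, "ry": 0, "rz": 0}, {"tx": -0.574, "ty": -0.422, "tz": 0.05, "rx": 0, "ry": 0, "rz": 0}, {"tx": -0.574, "ty": -0.422, "tz": 0.05, "rx": 0, "ry": 0, "rz": 0}, {"tx": -0.574, "ty": -0.422, "tz": 0.05, "rx": 0, "ry": 0, "rz": 0}, {"tx": -0.574, "ty": -0.422, "tz": 0.05, "rx": 0, "ry": 0, "rz": 0}], "fingers": 0.6, "grip_force": 20}}

```text
clock: 1.3
ee_pos: [383.2, 347.3, 205.2]
orientation: [0.0, 0.215, 0.977, 0.0]
ft_force: [0.6, 1.1, 0.9]
gripper_width: 60.9
gripper_force: 0.0
```

```bash
python3 -c "
from h import *
go(520,100,170);go(476.5,-267.5,140);print(np.round(r.state()['q'],2))"
```

```text
[383.2 347.3 205.2] [-0.3038 -0.223   0.0469] f [0.6 1.1 0.9] t 1.3
[383.2 347.3 205.2] [-0.4565 -0.6922  0.0867] f [0.6 1.1 0.9] t 1.3
[ 0.61  0.36  1.84  0.    0.94 -0.53]
```

Request:
{"op": "apply_moves", "data": {"motion": [{"tx": -0.304, "ty": -0.223, "tz": 0.047, "rx": 0, "ry": 0, "rz": 0}, {"tx": -0.304, "ty": -0.223, "tz": 0.047, "rx": 0, "ry": 0, "rz": 0}, {"tx": -0.304, "ty": -0.223, "tz": 0.047, "rx": 0, "ry": 0, "rz": 0}, {"tx": -0.457, "ty": -0.692, "tz": 0.087, "rx": 0, "ry": 0, "rz": 0}, {"tx": -0.457, "ty": -0.692, "tz": 0.087, "rx": 0, "ry": 0, "rz": 0}]}}

```text
clock: 1.8
ee_pos: [459.2, 117.4, 176.8]
orientation: [0.0, 0.215, 0.977, 0.0]
ft_force: [0.8, 0.1, -0.4]
gripper_width: 57.3
gripper_force: 0.0
```

```bash
python3 -c "
from h import *
go(476.5,-267.5,140)"
```

```text
[459.2 117.4 176.8] [-0.2361 -0.4562  0.049 ] f [ 0.8  0.1 -0.4] t 1.8
```

Request:
{"op": "apply_moves", "data": {"motion": [{"tx": -0.236, "ty": -0.456, "tz": 0.049, "rx": 0, "ry": 0, "rz": 0}, {"tx": -0.236, "ty": -0.456, "tz": 0.049, "rx": 0, "ry": 0, "rz": 0}, {"tx": -0.236, "ty": -0.456, "tz": 0.049, "rx": 0, "ry": 0, "rz": 0}, {"tx": -0.236, "ty": -0.456, "tz": 0.049, "rx": 0, "ry": 0, "rz": 0}, {"tx": -0.236, "ty": -0.456, "tz": 0.049, "rx": 0, "ry": 0, "rz": 0}]}}

```text
clock: 2.3
ee_pos: [470.0, -131.5, 153.3]
orientation: [0.0, 0.215, 0.977, 0.0]
ft_force: [0.7, -0.6, -0.1]
gripper_width: 56.8
gripper_force: 0.0
```

```bash
python3 -c "
from h import *
go(476.5,-267.5,140)"
```

```text
[ 470.  -131.5  153.3] [-0.084  -0.161   0.0178] f [ 0.7 -0.6 -0.1] t 2.3
```

Request:
{"op": "apply_moves", "data": {"motion": [{"tx": -0.084, "ty": -0.161, "tz": 0.018, "rx": 0, "ry": 0, "rz": 0}, {"tx": -0.084, "ty": -0.161, "tz": 0.018, "rx": 0, "ry": 0, "rz": 0}, {"tx": -0.084, "ty": -0.161, "tz": 0.018, "rx": 0, "ry": 0, "rz": 0}, {"tx": -0.084, "ty": -0.161, "tz": 0.018, "rx": 0, "ry": 0, "rz": 0}, {"tx": -0.084, "ty": -0.161, "tz": 0.018, "rx": 0, "ry": 0, "rz": 0}]}}

```text
clock: 2.8
ee_pos: [476.3, -265.7, 139.4]
orientation: [-0.0, 0.216, 0.977, 0.0]
ft_force: [-0.3, 0.2, -0.2]
gripper_width: 57.2
gripper_force: 0.0
```

```bash
python3 -c "
from h import *
go(476.5,-267.5,64)
s=camera('side');cv2.imwrite('pics/s1.png',s['img'][100:300,240:540,::-1].repeat(2,0).repeat(2,1))"
```

```text
[ 476.3 -265.7  139.4] [-0.0013 -0.0021  0.1006] f [-0.3  0.2 -0.2] t 2.8
```

View pics/s1.png

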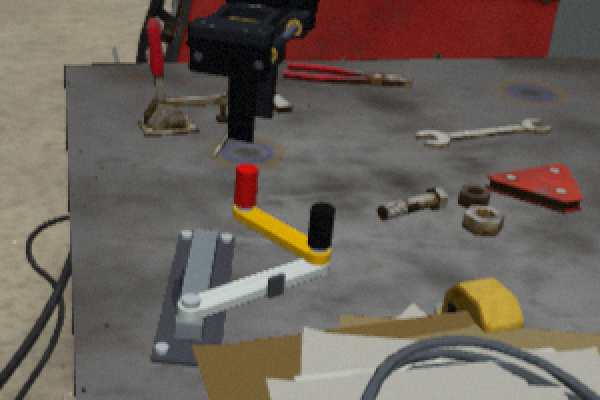

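The gripper is open above the red knob, with its fingers on either side of it (crop about (245,190)). I'll descend and then close.

Request:
{"op": "apply_moves", "data": {"motion": [{"tx": -0.001, "ty": -0.002, "tz": 0.05, "rx": 0, "ry": 0, "rz": 0}, {"tx": -0.001, "ty": -0.002, "tz": 0.1, "rx": 0, "ry": 0, "rz": 0}, {"tx": -0.001, "ty": -0.002, "tz": 0.1, "rx": 0, "ry": 0, "rz": 0}, {"tx": -0.001, "ty": -0.002, "tz": 0.1, "rx": 0, "ry": 0, "rz": 0}]}}

```text
clock: 3.25
ee_pos: [477.0, -266.1, 65.4]
orientation: [-0.0, 0.214, 0.977, 0.0]
ft_force: [-0.1, -0.1, 0.6]
gripper_width: 57.2
gripper_force: 0.0
```

Request:
{"op": "apply_moves", "data": {"motion": [{"tx": 0, "ty": 0, "tz": 0, "rx": 0, "ry": 0, "rz": 0}, {"tx": 0, "ty": 0, "tz": 0, "rx": 0, "ry": 0, "rz": 0}, {"tx": 0, "ty": 0, "tz": 0, "rx": 0, "ry": 0, "rz": 0}, {"tx": 0, "ty": 0, "tz": 0, "rx": 0, "ry": 0, "rz": 0}, {"tx": 0, "ty": 0, "tz": 0, "rx": 0, "ry": 0, "rz": 0}], "fingers": 0, "grip_force": 10}}

```text
clock: 3.75
ee_pos: [476.8, -267.1, 65.1]
orientation: [0.0, 0.215, 0.977, -0.0]
ft_force: [-0.6, -0.5, 1.0]
gripper_width: 22.4
gripper_force: 0.0
```

```bash
cat >> h.py <<'E'
def arc(c,rad,a0,a1,n):
    a,Rm=pose(); print(a.round(1),r.state()["gripper_width"],np.round(r.state()["ft_force"],1))
    for t in np.radians(np.linspace(a0,a1,n+1)[1:]):
        X=[c[0]+rad*np.cos(t),c[1]+rad*np.sin(t),a[2]]; print(round(np.degrees(t),1),(Rm.inv().apply(X-a)/750).round(4))
E
python3 -c "
from h import *
arc((420.2,-183.1),100,-56.3,29.3,15)"
```

```text
[ 476.8 -267.1   65.1] 22.361994227626074 [-0.6 -0.5  1. ]
-50.6 [-0.0046  0.012   0.    ]
-44.9 [-0.0098  0.0242  0.    ]
-39.2 [-0.0137  0.0369  0.    ]
-33.5 [-0.0163  0.0499  0.    ]
-27.8 [-0.0177  0.0631  0.    ]
-22.1 [-0.0177  0.0764  0.    ]
-16.4 [-0.0164  0.0896  0.    ]
-10.6 [-0.0138  0.1026  0.    ]
-4.9 [-0.0099  0.1153  0.    ]
0.8 [-0.0048  0.1275  0.    ]
6.5 [ 0.0015  0.1392 -0.    ]
12.2 [ 0.009   0.1502 -0.    ]
17.9 [ 0.0175  0.1604 -0.    ]
23.6 [ 0.0269  0.1697 -0.    ]
29.3 [ 0.0373  0.178  -0.    ]
```

Request:
{"op": "apply_moves", "data": {"motion": [{"tx": -0.005, "ty": 0.012, "tz": 0, "rx": 0, "ry": 0, "rz": 0}, {"tx": -0.01, "ty": 0.024, "tz": 0, "rx": 0, "ry": 0, "rz": 0}, {"tx": -0.014, "ty": 0.037, "tz": 0, "rx": 0, "ry": 0, "rz": 0}, {"tx": -0.016, "ty": 0.05, "tz": 0, "rx": 0, "ry": 0, "rz": 0}, {"tx": -0.018, "ty": 0.063, "tz": 0, "rx": 0, "ry": 0, "rz": 0}]}}

```text
clock: 4.25
ee_pos: [509.5, -229.7, 65.1]
orientation: [0.001, 0.215, 0.977, -0.0]
ft_force: [0.0, -3.3, 3.3]
gripper_width: 22.1
gripper_force: 10.0
```

```bash
python3 -c "
from h import *
arc((420.2,-183.1),100,-27.8,29.3,10)"
```

```text
[ 509.5 -229.7   65.1] 22.098642938394505 [ 0.  -3.3  3.3]
-22.1 [ 0.001   0.0128 -0.    ]
-16.4 [ 0.0023  0.026  -0.    ]
-10.7 [ 0.0048  0.0391 -0.    ]
-5.0 [ 0.0087  0.0518 -0.    ]
0.8 [ 0.0139  0.064  -0.    ]
6.5 [ 0.0202  0.0757 -0.    ]
12.2 [ 0.0276  0.0867 -0.0001]
17.9 [ 0.0361  0.0969 -0.0001]
23.6 [ 4.560e-02  1.062e-01 -1.000e-04]
29.3 [ 5.600e-02  1.145e-01 -1.000e-04]
```

Request:
{"op": "apply_moves", "data": {"motion": [{"tx": 0, "ty": 0.013, "tz": 0, "rx": 0, "ry": 0, "rz": 0}, {"tx": 0.001, "ty": 0.0265, "tz": 0, "rx": 0, "ry": 0, "rz": 0}, {"tx": 0.004, "ty": 0.0395, "tz": 0, "rx": 0, "ry": 0, "rz": 0}, {"tx": 0.008, "ty": 0.052, "tz": 0, "rx": 0, "ry": 0, "rz": 0}, {"tx": 0.013, "ty": 0.064, "tz": 0, "rx": 0, "ry": 0, "rz": 0}]}}

```text
clock: 4.75
ee_pos: [520.0, -181.1, 64.8]
orientation: [-0.0, 0.215, 0.977, 0.0]
ft_force: [-0.0, -3.3, 4.0]
gripper_width: 21.9
gripper_force: 10.0
```

```bash
python3 -c "
from h import *
arc((420.2,-183.1),100,0.8,29.3,5)"
```

```text
[ 520.  -181.1   64.8] 21.873749680292217 [-0.  -3.3  4. ]
6.5 [0.0058 0.011  0.    ]
12.2 [0.0133 0.022  0.    ]
17.9 [0.0218 0.0322 0.    ]
23.6 [0.0312 0.0415 0.    ]
29.3 [0.0416 0.0498 0.    ]
```

Request:
{"op": "apply_moves", "data": {"motion": [{"tx": 0.006, "ty": 0.011, "tz": 0, "rx": 0, "ry": 0, "rz": 0}, {"tx": 0.013, "ty": 0.022, "tz": 0, "rx": 0, "ry": 0, "rz": 0}, {"tx": 0.022, "ty": 0.032, "tz": 0, "rx": 0, "ry": 0, "rz": 0}, {"tx": 0.031, "ty": 0.0415, "tz": 0, "rx": 0, "ry": 0, "rz": 0}, {"tx": 0.04, "ty": 0.0485, "tz": 0, "rx": 0, "ry": 0, "rz": 0}]}}

```text
clock: 5.25
ee_pos: [507.7, -135.7, 64.7]
orientation: [-0.0, 0.215, 0.977, 0.0]
ft_force: [0.7, -3.2, 3.9]
gripper_width: 21.4
gripper_force: 10.0
```

Request:
{"op": "apply_moves", "data": {"motion": [{"tx": 0, "ty": 0, "tz": 0, "rx": 0, "ry": 0, "rz": 0}, {"tx": 0, "ty": 0, "tz": 0, "rx": 0, "ry": 0, "rz": 0}]}}

```text
clock: 5.45
ee_pos: [507.8, -136.0, 64.7]
orientation: [-0.0, 0.215, 0.977, 0.0]
ft_force: [-0.3, 2.6, 4.8]
gripper_width: 21.7
gripper_force: 10.0
```

Run:
```python
from h import *
go(420.2,-183.1,140)
s=camera('side');cv2.imwrite('pics/s2.png',s['img'][100:300,240:540,::-1].repeat(2,0).repeat(2,1))
```

```text
[ 507.8 -136.    64.7] [ 0.0797 -0.106  -0.1004] f [-0.3  2.6  4.8] t 5.45
```

View pics/s2.png

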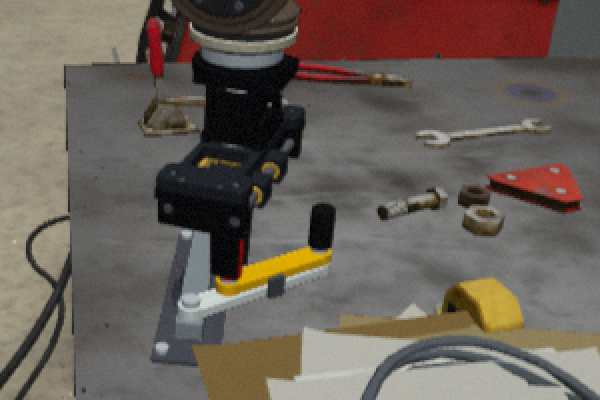

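The yellow link is lying back over the metal link (crop (230,280)–(325,255)). Next: release, rise, and go to the black knob while turning the tool.

Request:
{"op": "apply_moves", "data": {"motion": [{"tx": 0, "ty": 0, "tz": 0, "rx": 0, "ry": 0, "rz": 0}, {"tx": 0, "ty": 0, "tz": 0, "rx": 0, "ry": 0, "rz": 0}, {"tx": 0, "ty": 0, "tz": 0, "rx": 0, "ry": 0, "rz": 0}, {"tx": 0, "ty": 0, "tz": -0.05, "rx": 0, "ry": 0, "rz": 0}, {"tx": 0, "ty": 0, "tz": -0.1, "rx": 0, "ry": 0, "rz": 0}], "fingers": 0.6}}

```text
clock: 6.0
ee_pos: [507.5, -136.5, 139.8]
orientation: [-0.001, 0.215, 0.977, 0.0]
ft_force: [0.8, -0.4, 0.4]
gripper_width: 54.6
gripper_force: 0.0
```

Request:
{"op": "apply_moves", "data": {"motion": [{"tx": 0.02, "ty": -0.027, "tz": -0.01, "rx": 0, "ry": 0, "rz": 0.095}, {"tx": 0.04, "ty": -0.053, "tz": -0.01, "rx": 0, "ry": 0, "rz": 0.19}, {"tx": 0.06, "ty": -0.08, "tz": -0.01, "rx": 0, "ry": 0, "rz": 0.285}, {"tx": 0.08, "ty": -0.106, "tz": -0.01, "rx": 0, "ry": 0, "rz": 0.38}, {"tx": 0.08, "ty": -0.106, "tz": -0.01, "rx": 0, "ry": 0, "rz": 0.475}]}}

```text
clock: 6.5
ee_pos: [418.2, -184.2, 147.2]
orientation: [-0.001, 0.559, 0.829, -0.0]
ft_force: [-0.3, -0.1, -0.0]
gripper_width: 57.0
gripper_force: 0.0
```

Request:
{"op": "apply_moves", "data": {"motion": [{"tx": 0, "ty": 0, "tz": 0, "rx": 0, "ry": 0, "rz": 0.095}, {"tx": 0, "ty": 0, "tz": 0, "rx": 0, "ry": 0, "rz": 0.19}, {"tx": 0, "ty": 0, "tz": 0, "rx": 0, "ry": 0, "rz": 0.285}, {"tx": 0, "ty": 0, "tz": 0, "rx": 0, "ry": 0, "rz": 0.38}, {"tx": 0, "ty": 0, "tz": 0, "rx": 0, "ry": 0, "rz": 0.475}]}}

```text
clock: 7.0
ee_pos: [420.2, -183.6, 147.1]
orientation: [-0.0, 0.822, 0.569, -0.0]
ft_force: [-0.0, -0.6, -0.5]
gripper_width: 57.3
gripper_force: 0.0
```

Run:
```python
from h import *
t=camera('top');s=camera('side')
B,n=cent(s,(400,212),"black",14);print(B,n,ray(s,*B,72).round(1))
A,n=cent(s,(355,230),"red",40);print(A,n,ray(s,*A,70).round(1))
go(420.2,-183.1,66)
print(np.round(r.state()['q'],2))
cv2.imwrite('pics/s3.png',np.hstack([s['img'][100:300,240:440],t['img'][160:360,220:420]])[:,:,::-1].repeat(2,0).repeat(2,1))
```

```text
[400.38912134 212.87447699] 239 [ 420.1 -180.5   72. ]
[355.06018519 226.13888889] 216 [ 506.  -138.9   70. ]
[ 420.2 -183.6  147.1] [ 0.0006 -0.0003  0.1082] f [ 0.4  0.3 -0.7] t 7.1
[-0.56  0.37  2.04  0.    0.74 -0.2 ]
```

View pics/s3.png

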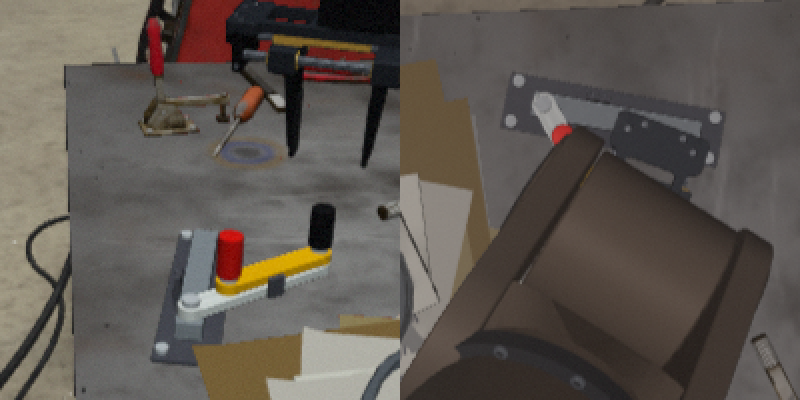

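The outer link is folded, within about 3° by the red knob's position, and the gripper is over the black knob. I'll descend and grip harder this time.

Request:
{"op": "apply_moves", "data": {"motion": [{"tx": 0, "ty": 0, "tz": 0.05, "rx": 0, "ry": 0, "rz": 0}, {"tx": 0, "ty": 0, "tz": 0.108, "rx": 0, "ry": 0, "rz": 0}, {"tx": 0, "ty": 0, "tz": 0.108, "rx": 0, "ry": 0, "rz": 0}, {"tx": 0, "ty": 0, "tz": 0.108, "rx": 0, "ry": 0, "rz": 0}]}}

```text
clock: 7.5
ee_pos: [420.2, -183.5, 66.5]
orientation: [-0.001, 0.82, 0.572, -0.0]
ft_force: [-0.6, -0.6, 0.6]
gripper_width: 57.2
gripper_force: 0.0
```

Request:
{"op": "apply_moves", "data": {"motion": [{"tx": 0, "ty": 0, "tz": 0, "rx": 0, "ry": 0, "rz": 0}, {"tx": 0, "ty": 0, "tz": 0, "rx": 0, "ry": 0, "rz": 0}, {"tx": 0, "ty": 0, "tz": 0, "rx": 0, "ry": 0, "rz": 0}, {"tx": 0, "ty": 0, "tz": 0, "rx": 0, "ry": 0, "rz": 0}, {"tx": 0, "ty": 0, "tz": 0, "rx": 0, "ry": 0, "rz": 0}], "fingers": 0, "grip_force": 25}}

```text
clock: 8.0
ee_pos: [420.1, -183.4, 66.6]
orientation: [-0.0, 0.821, 0.572, -0.0]
ft_force: [-17.1, -1.9, 8.4]
gripper_width: 22.8
gripper_force: 7.7
```

Run:
```python
from h import *
arc((541.5,-115),139.5,-150.7,-99.5,10)
```

```text
[ 420.1 -183.4   66.6] 22.825575750686667 [-17.1  -1.9   8.4]
-145.6 [-0.0101  0.0127 -0.    ]
-140.5 [-0.0191  0.0267 -0.    ]
-135.3 [-0.0268  0.0414 -0.    ]
-130.2 [-0.0332  0.0567 -0.    ]
-125.1 [-0.0381  0.0726 -0.    ]
-120.0 [-0.0416  0.0888 -0.    ]
-114.9 [-0.0437  0.1053 -0.    ]
-109.7 [-0.0443  0.1219 -0.    ]
-104.6 [-0.0434  0.1385 -0.    ]
-99.5 [-0.041   0.1549 -0.    ]
```

Request:
{"op": "apply_moves", "data": {"motion": [{"tx": -0.01, "ty": 0.013, "tz": 0, "rx": 0, "ry": 0, "rz": 0}, {"tx": -0.019, "ty": 0.0265, "tz": 0, "rx": 0, "ry": 0, "rz": 0}, {"tx": -0.027, "ty": 0.0415, "tz": 0, "rx": 0, "ry": 0, "rz": 0}, {"tx": -0.033, "ty": 0.0565, "tz": 0, "rx": 0, "ry": 0, "rz": 0}]}}

```text
clock: 8.4
ee_pos: [448.9, -221.6, 66.5]
orientation: [-0.002, 0.82, 0.572, -0.002]
ft_force: [-12.8, -1.6, 10.2]
gripper_width: 21.4
gripper_force: 25.0
```

Run:
```python
from h import *
arc((541.5,-115),139.5,-130.2,-99.5,6)
```

```text
[ 448.9 -221.6   66.5] 21.40165827566981 [-12.8  -1.6  10.2]
-125.1 [-0.0037  0.019  -0.0001]
-120.0 [-0.0072  0.0352 -0.0002]
-114.8 [-0.0093  0.0517 -0.0003]
-109.7 [-0.0099  0.0683 -0.0004]
-104.6 [-0.009   0.0849 -0.0005]
-99.5 [-0.0066  0.1013 -0.0006]
```

Relative to the commanded pose, from the first table:

Request:
{"op": "apply_moves", "data": {"motion": [{"tx": -0.005, "ty": 0.016, "tz": 0, "rx": 0, "ry": 0, "rz": 0}, {"tx": -0.0085, "ty": 0.032, "tz": 0, "rx": 0, "ry": 0, "rz": 0}, {"tx": -0.0105, "ty": 0.0485, "tz": 0, "rx": 0, "ry": 0, "rz": 0}, {"tx": -0.011, "ty": 0.065, "tz": 0, "rx": 0, "ry": 0, "rz": 0}]}}

```text
clock: 8.8
ee_pos: [493.2, -246.1, 66.4]
orientation: [-0.001, 0.82, 0.572, -0.001]
ft_force: [-9.6, -1.1, 8.1]
gripper_width: 21.6
gripper_force: 25.0
```

Run:
```python
from h import *
arc((541.5,-115),139.5,-109.7,-99.5,4)
p=camera('side');A,n=cent(p,(345,210),"red",50);print(A,n,ray(p,*A,70).round(1))
```

```text
[ 493.2 -246.1   66.4] 21.645937562181082 [-9.6 -1.1  8.1]
-107.2 [ 0.0006  0.01   -0.    ]
-104.6 [ 0.0012  0.0182 -0.0001]
-102.0 [ 0.0022  0.0264 -0.0001]
-99.5 [ 0.0036  0.0346 -0.0001]
[341.05454545 221.36818182] 220 [ 528.3 -155.5   70. ]
```

Request:
{"op": "apply_moves", "data": {"motion": [{"tx": 0.0005, "ty": 0.0085, "tz": 0, "rx": 0, "ry": 0, "rz": 0}, {"tx": 0.001, "ty": 0.017, "tz": 0, "rx": 0, "ry": 0, "rz": 0}, {"tx": 0.002, "ty": 0.025, "tz": 0, "rx": 0, "ry": 0, "rz": 0}, {"tx": 0.003, "ty": 0.031, "tz": 0, "rx": 0, "ry": 0, "rz": 0}, {"tx": 0.003, "ty": 0.031, "tz": 0, "rx": 0, "ry": 0, "rz": 0}]}}

```text
clock: 9.35
ee_pos: [516.3, -251.9, 66.4]
orientation: [-0.001, 0.82, 0.572, -0.0]
ft_force: [-4.3, 0.8, 5.8]
gripper_width: 21.8
gripper_force: 25.0
```

Run:
```python
from h import *
arc((541.5,-115),139.5,-100,-98,1)
p=camera('side');A,n=cent(p,(345,210),"red",50);print(A,n,ray(p,*A,70).round(1))
cv2.imwrite('pics/s4.png',p['img'][100:300,240:440,::-1].repeat(3,0).repeat(3,1))
```

```text
[ 516.3 -251.9   66.4] 21.794060952180665 [-4.3  0.8  5.8]
-98.0 [ 0.0011  0.0078 -0.    ]
[337.08571429 220.82380952] 210 [ 535.  -157.6   70. ]
```

View pics/s4.png

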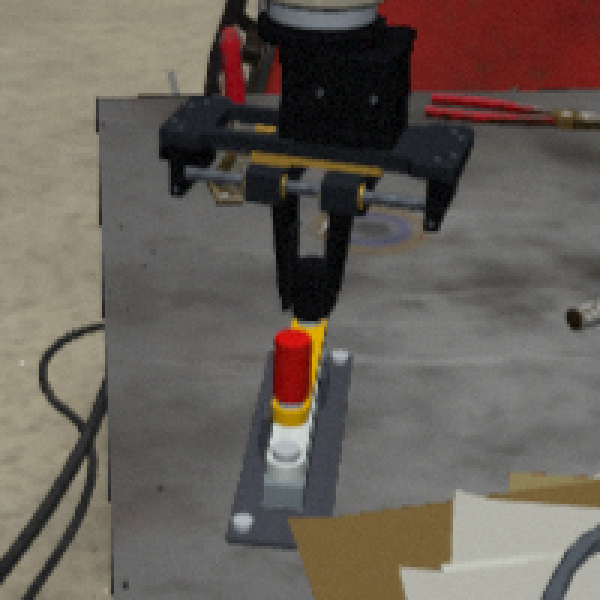

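Request:
{"op": "apply_moves", "data": {"motion": [{"tx": 0.0004, "ty": 0.003, "tz": 0, "rx": 0, "ry": 0, "rz": 0}, {"tx": 0.0008, "ty": 0.006, "tz": 0, "rx": 0, "ry": 0, "rz": 0}, {"tx": 0.0008, "ty": 0.006, "tz": 0, "rx": 0, "ry": 0, "rz": 0}]}}

```text
clock: 9.7
ee_pos: [516.6, -251.9, 66.2]
orientation: [-0.005, 0.82, 0.572, -0.003]
ft_force: [-28.6, -0.3, 18.1]
gripper_width: 21.2
gripper_force: 25.0
```

The stop is reached: force rose to 28 N with no movement. I'll back off the push, release and rise.

Request:
{"op": "apply_moves", "data": {"motion": [{"tx": -0.0008, "ty": -0.006, "tz": 0, "rx": 0, "ry": 0, "rz": 0}, {"tx": -0.0008, "ty": -0.006, "tz": 0, "rx": 0, "ry": 0, "rz": 0}]}}

```text
clock: 9.9
ee_pos: [515.9, -251.8, 66.3]
orientation: [-0.001, 0.821, 0.571, -0.0]
ft_force: [-7.1, -0.6, 4.6]
gripper_width: 21.5
gripper_force: 25.0
```

Request:
{"op": "apply_moves", "data": {"motion": [{"tx": 0, "ty": 0, "tz": 0, "rx": 0, "ry": 0, "rz": 0}, {"tx": 0, "ty": 0, "tz": 0, "rx": 0, "ry": 0, "rz": 0}, {"tx": 0, "ty": 0, "tz": 0, "rx": 0, "ry": 0, "rz": 0}, {"tx": 0, "ty": 0, "tz": -0.05, "rx": 0, "ry": 0, "rz": 0}, {"tx": 0, "ty": 0, "tz": -0.1, "rx": 0, "ry": 0, "rz": 0}], "fingers": 0.6}}

```text
clock: 10.4
ee_pos: [516.7, -251.8, 141.3]
orientation: [-0.001, 0.821, 0.571, -0.0]
ft_force: [0.3, 0.3, 0.0]
gripper_width: 54.4
gripper_force: 0.0
```

Request:
{"op": "apply_moves", "data": {"motion": [{"tx": 0, "ty": 0, "tz": -0.06, "rx": 0, "ry": 0, "rz": 0}, {"tx": 0, "ty": -0.06, "tz": -0.12, "rx": 0, "ry": 0, "rz": 0}, {"tx": 0, "ty": -0.12, "tz": -0.12, "rx": 0, "ry": 0, "rz": 0}, {"tx": 0, "ty": -0.12, "tz": -0.12, "rx": 0, "ry": 0, "rz": 0}, {"tx": 0, "ty": -0.12, "tz": -0.12, "rx": 0, "ry": 0, "rz": 0}]}}

```text
clock: 10.9
ee_pos: [432.2, -220.7, 232.1]
orientation: [0.001, 0.821, 0.571, 0.0]
ft_force: [0.8, 0.2, -0.8]
gripper_width: 56.9
gripper_force: 0.0
```

Run:
```python
from h import *
p=camera('side');A,n=cent(p,(345,210),"red",50);B=ray(p,*A,70);print(A,n,B.round(1))
d=B[:2]-[516.3,-251.9];print("outer dir",np.degrees(np.arctan2(d[1],d[0])),np.linalg.norm(d))
cv2.imwrite('pics/s5.png',p['img'][100:300,240:440,::-1].repeat(3,0).repeat(3,1))
print(r.state()["ft_force"])
```

```text
[337.15425532 220.68085106] 188 [ 534.8 -158.1   70. ]
outer dir 78.82366974546493 95.65861859025793
[ 0.21332648 -0.37263954  0.85718555]
```

View pics/s5.png

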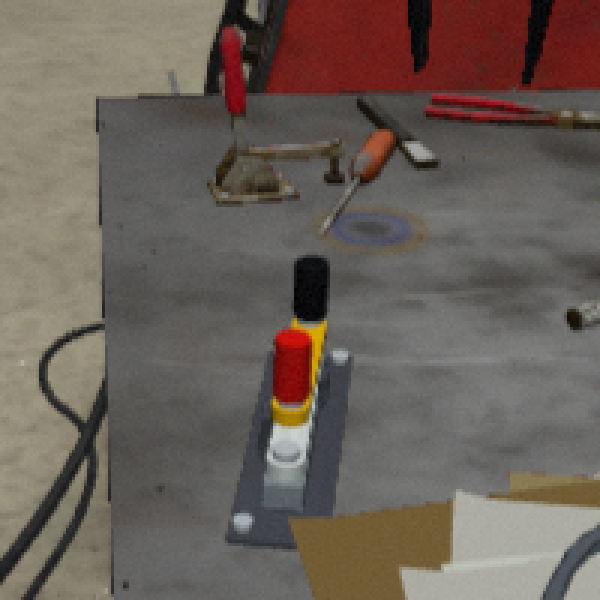

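The links lie along the rail (black at crop (311,290), red at (292,370)), each aligned to within about 2°, and the gripper is clear. Handing in.

```bash
python3 -c "
from h import *
print(r.close_job())"
```

```text
the job is handed in; nothing more can be done
None
```

I folded the yellow outer link back over the inner link first, then swung the pair home against its stop over the rail; both measured within about 2° of fully folded. The gripper was clear and the job was handed in at about 11 s, but no verdict came back.

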